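# Add a slotted weight to the gluing press

## Robot

A 6-joint arm with a two-finger parallel gripper is mounted at the origin on the work surface. World frame = base frame: x ahead of the robot, y to its left, z up, the work surface at z = 0. Lengths are in mm, angles in rad, forces in N, time in s.
With the tool pointing down it reaches from about 400 to 925 mm from the base axis. Payload 12.5 kg.
Tool frame: the origin (TCP) lies midway between the tips of the shut fingers; the grasp point (between the pads) lies 19 mm behind it; z points along the fingers, y is the line along which they close (so a half turn about z gives the same grasp; the last joint's range is limited). The gripper opens to 95 mm and grips with 3 to 60 N. Pads are 20 mm wide; open, the fingers measure 119 mm over their backs; the gripper's body (75 mm by 180 mm) begins 59 mm behind the grasp point.
Start: joints at [1.096, 0.491, 1.559, -0, 1.092, -0.106], TCP at [225.295, 583, 214.661] pointing down, gripper open.
Joint ranges: [-3.1, 3.1], [-0.84, 2.19], [0.05, 2.79], [-1.13, 4.28], [0.06, 2.93], [-2.69, 2.69]. Speed limits (rad/s): [2.22, 2.22, 2.79, 3.14, 3.14, 3.14].

## Interface

Orientations are given as [roll, pitch, yaw] about the fixed x, y, z axes, in that order (R = Rz(yaw) Ry(pitch) Rx(roll)).
In Python, from cell import state, read_camera, camera_info, env gives the robot as it stands.
- The arm moves only by the tool move_arm, never from a script. Its argument "commands" is a list of rows, each a list of 3 entries, a list of its own where there are three numbers: the shift along the world's x, y, z in cm, then the turn, a rotation vector about the world's x, y, z in degrees, then the opening, from 0 (shut) to 1 (fully open). A call has 1 to 10 rows; each row shifts and turns the commanded pose from where the row before left it; what a row does not reach is not made up. A row lasts 1/10 s, in which the tool goes at most 50 mm and 8.59 degrees, less where a joint would pass 70% of its speed; a pose out of reach is approached as far as the arm can. A call with a gripper value outside its range is refused whole. The fingers move at their own pace and stop on an object; the grip force is fixed at half the most. Time passes only in rows, so rows that do not move let the fingers close. It gives the time, the measured TCP pose, the force, the opening and the grip force at its end, in the units of the state.
- state(): the state, without advancing time (a new reading comes with each control period).
- read_camera(name): name is "scene" or "top" or "wrist"; returns the picture (400x640x3 uint8, blue, green, red); there is no depth.
- camera_info(name): a dict with "K" (3x3 intrinsics, pixels), "cam_to_world" (4x4, takes a point from camera to world coordinates). Camera axes: x right, y down, z forward; pixel columns grow to the right and rows downward; lengths in mm; the calibration is good to about 2 mm. A picture is of the moment at which its call begins: read the wrist's pose just before it. camera_info takes no time and is no camera call; for the wrist camera it gives the pose at the moment of the call.
- env.job_done(): hands the job in; it is judged then, once.
The state is a dict: "t": time; "joints": joint angles; "qvel": joint speeds; "tau": joint torques, N m; "eef_pos": TCP position; "tcp_rot": TCP orientation; "ft_force": force on the tool from outside, world axes, zero at the start; "moment": the same for the moment, N m; "opening": opening from 0.0 (shut) to 1.0 (fully open); "grip_force": force on a finger pad.
Only numpy, scipy, OpenCV 4.12 (cv2) and the standard library are available. Lean on these libraries where they do the work, as an engineer would, in place of code of your own. Each camera call takes 0.05 s, during which the arm holds its last target. There are 200 camera calls.

## Task

A cabochon is being glued under the dead-weight press. Take the bigger of the two slotted weights out of the wooden tray and slide it sideways onto the thin neck of the press's stem, with its slot on the opposite side from the slot of the weight already there, then let it down over the thick part of the stem until it lies flat on that weight. Feel your way on gently: do not force the stem, lift the plunger or disturb anything else.

Things in the scene. Friction and masses are not known exactly. Their poses are not given: they have to be found in the camera images.
- press: Grey dead-weight gluing press, screwed to the bench. Origin: on the bench under the nominal axis of its plunger; z up, x towards its column. Base plate 14 mm high, from x = -60 to +105 mm, 110 mm wide in y; column (at x = 78 mm) and guide arm end 75 mm up, so only collar and stem stand higher. Must not be pushed with more than 15 N by the weight, fingers or arm.
- collar_nominal (a point): point on the nominal plunger axis at the collar's top, 90 mm up (collar 56 mm diameter). The stem on the collar is always upright but stands 4.5 mm off this axis, in a direction that differs every time and is not measured: its eccentric guide bush is turned by hand to aim the plunger and clamped. The stem does not give sideways.
- shoulder_nominal (a point): point on the nominal axis 114 mm up, at the stem's flat shoulder. Thick part of the stem below it, 16 mm diameter, down to the collar; thin neck above it, 8 mm diameter, from 114 to 140 mm up; then a black knob of 24 mm diameter, 140 to 151 mm up, over which no weight passes.
- plunger (a joint): height in m by which the plunger is lifted off the glued piece; 0 = resting on it. It slides up freely (plunger 0.3 kg) and must stay down
- lower_weight: slotted steel weight lying on the plunger's collar: 70 mm diameter, 16 mm thick, about 0.36 kg; bore 27 mm diameter in the centre, slot 18 mm wide from the bore to the rim. Loose on the stem. Origin: centre of its underside (z up); its slot opens towards its +x
- lower_weight_mouth (a point): middle of the slot's mouth on the rim of the lower weight, 35 mm from its axis along its +x, at half its thickness
- big_weight: slotted steel weight to load, lying flat in the tray, the bigger of the two there: 50 mm diameter, 14 mm thick, 0.12 to 0.22 kg; bore 19 mm diameter in the centre; slot 11 mm wide from bore to rim, opening towards its +x, mouth corners eased 3 mm each side. Origin: centre of its underside, z up. Seated: bore round the thick stem (1.5 mm clearance), underside 106 mm up on the lower weight.
- big_weight_mouth (a point): middle of the slot's mouth on the rim of the big weight, 25 mm from its axis along its +x, at half its thickness. The weight is best gripped on its round rim, across the slot, fingertips a few mm above its underside to stay clear of the 70 mm weight below; the stem's upper end then passes between the fingers.
- tray: wooden tray fixed to the bench, 160 mm (x) by 250 mm (y), wall 6 mm thick and 18 mm high, floor 6 mm high. Origin: centre of its underside
- small_weight: smaller slotted weight in the tray, to be left: 38 mm diameter, 11 mm thick. Origin: centre of its underside
- dish: round clear glass dish, 90 mm diameter, 32 mm high, loose. Origin: centre of its underside
- ring_cone: white ceramic ring cone, 52 mm foot, 77 mm high, loose. Origin: centre of its underside
- crimper: stainless crimping tool (pliers) lying flat, about 145 mm long, 52 mm wide over the handles, 12 mm high, loose. Origin: middle of it on the bench; jaws towards its +x
- organiser: white bead organiser with clear sliding lid, 124 by 206 mm, 41 mm high, fixed. Origin: centre of its underside
Things that resemble listed ones, but are neither listed nor needed, are in the scene too. Leave any pink or red look-alike of the big_weight alone.

How it is judged (in metres and radians):
At the end, for the whole second after the job is handed in: The big weight lies flat (3 degrees) and still on the lower one (undersides 14 to 18.5 mm apart), within 8 mm of the press's axis, its slot 110 to 180 degrees from the lower slot (mouth 8 mm or more behind the lower weight's centre); lower weight flat on the collar, plunger down (2 mm) (z of big_weight in the frame of lower_weight between 0.014 and 0.0185 m and angle between each of big_weight, lower_weight's own z axis and vertical below 0.06 rad and horizontal distance between big_weight and press below 0.008 m and x of big_weight_mouth in the frame of lower_weight below -0.008 m and height (world z) of lower_weight between 0.088 and 0.093 m and value of joint plunger below 0.002 m and linear speed of big_weight below 0.02 m/s); the robot touches nothing.
It fails at once if the stem or another part of the press is pushed with more than 15 N (contact force between any of big_weight, the fingers, the arm and press above 15 N).
It fails at once if the plunger is lifted by more than 4 mm off the glued piece (value of joint plunger above 0.004 m).
It fails at once if the small weight, dish, ring cone or crimping tool is moved by more than 15 mm (distance of any of small_weight, dish, ring_cone, crimper from where it was at the start of the episode above 0.015 m).
It also fails if it takes over 67 s, if anything falls off the work surface, if the arm or the gripper's body presses on something with over 40 N, if the wrist force passes 120 N, or if a joint passes its speed limit or range.

## Working session

There is one attempt and no reset: what is moved stays moved. The work goes in short steps, Python scripts to look and compute and a tool call to move; the robot and the scene stay as the last step left them, time stands still between calls to the robot, and variables do not carry over. Pictures are saved under pics/ and viewed, at most 10 in all, crops included, and the job is handed in when it is done.

Besides the shell and the picture viewer there is one more tool, called after "Request:" as name(argument=value, ...), one argument or row to a line, values as JSON. move_arm: Moves the arm, as the interface text tells. Its arguments: {"type":"object","properties":{"commands":{"type":"array"}},"required":["commands"]}

```bash
mkdir -p pics; ls; cat > h.py <<'E'
import numpy as np, cv2
from cell import state, read_camera, camera_info, env
def ray(name,u,v,z,info=None):
    c=info or camera_info(name);K=np.array(c["K"]);T=np.array(c["cam_to_world"])
    d=T[:3,:3]@np.linalg.solve(K,[u,v,1.]);o=T[:3,3]
    return (o+d*(z-o[2])/d[2]).round(1)
def proj(name,p,info=None):
    c=info or camera_info(name);K=np.array(c["K"]);T=np.linalg.inv(np.array(c["cam_to_world"]))
    q=K@(T[:3,:3]@np.array(p,float)+T[:3,3]);return (q[:2]/q[2]).round(1)
E
python3 - <<'E'
from h import *
for n in("top","scene"):
    cv2.imwrite(f"pics/{n}0.png",read_camera(n)); c=camera_info(n); print(n,np.array(c["K"]).round(1).tolist(),np.array(c["cam_to_world"]).round(3).tolist())
print(state())
E
```

```text
pics
top [[445.2, 0.0, 316.5], [0.0, 445.2, 202.1], [0.0, 0.0, 1.0]] [[-0.019, -0.995, 0.097, 465.394], [-0.999, 0.015, -0.036, -46.391], [0.035, -0.098, -0.995, 1008.872], [0.0, 0.0, 0.0, 1.0]]
scene [[372.5, 0.0, 317.3], [0.0, 372.5, 195.3], [0.0, 0.0, 1.0]] [[-0.773, 0.523, -0.36, 860.633], [0.634, 0.647, -0.423, 277.591], [0.011, -0.555, -0.832, 772.698], [0.0, 0.0, 0.0, 1.0]]
{'t': 0.1, 'joints': array([ 1.09643338e+00,  4.91478799e-01,  1.55937263e+00, -3.62356188e-05,
        1.09168719e+00, -1.05598937e-01]), 'qvel': array([-0.00187674, -0.00242452, -0.00036952, -0.00032258, -0.00034121,
       -0.00043785]), 'tau': array([ 2.58679829e-03, -6.13619542e+01, -2.58613515e+01,  6.93896133e-02,
        4.69261198e-02, -1.12052969e-04]), 'eef_pos': array([225.18160996, 582.80562406, 214.13837311]), 'tcp_rot': array([-3.14064857e+00, -6.77469000e-05,  2.77284533e+00]), 'ft_force': array([ 0.05524946,  0.73731148, -0.20181368]), 'moment': array([-0.02274675, -0.01721174, -0.02293929]), 'grip_force': 0.0, 'opening': 1.0058556679468236}
```

View pics/top0.png

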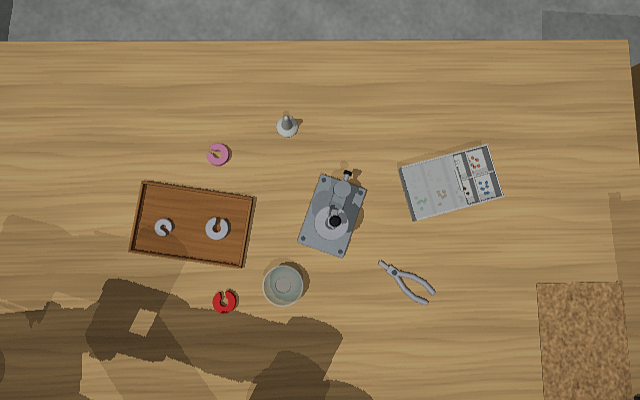

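View pics/scene0.png

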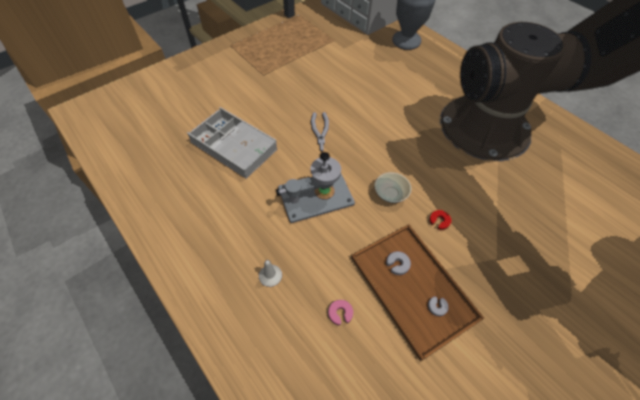

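The top view shows these candidates: the grey weight at (217,228) in the tray, the smaller grey one at (163,228), a pink look-alike at (218,155) and a red one at (224,301). I choose the grey one at (217,228). The press is at about (335,215). I'll check both in one close crop.

```bash
python3 - <<'E'
from h import *
im=cv2.imread("pics/top0.png")
a=cv2.resize(im[205:255,190:240],None,fx=8,fy=8,interpolation=cv2.INTER_CUBIC)
b=cv2.resize(im[190:240,305:355],None,fx=8,fy=8,interpolation=cv2.INTER_CUBIC)
cv2.imwrite("pics/crop1.png",np.hstack([a,b]))
for n,u,v,z in [("big",217,228,20),("small",163,228,17),("knob",335,221,151),("collar_w",330,222,106)]: print(n,ray("top",u,v,z))
# press base corners top z14
for u,v in [(321,174),(367,188),(344,257),(298,241)]: print(ray("top",u,v,14))
E
```

```text
big [508.5 138.   20. ]
small [510.7 256.6  17. ]
knob [ 512.3 -112.7  151. ]
collar_w [ 512.9 -105.9  106. ]
[626.7 -94.   14. ]
[ 593.3 -197.5   14. ]
[ 439.4 -141.5   14. ]
[476.7 -39.8  14. ]
```

View pics/crop1.png

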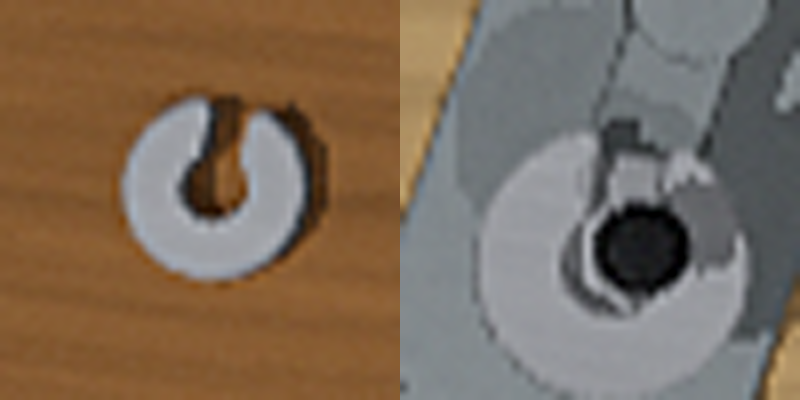

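The crop shows the grey weight with an open slot: centre (216.6,228.5), slot up and slightly right, so world yaw is about -13°. On the press, the lower weight's slot also faces up towards the column (about -12°), and the knob is at (335.2,221.2). I'll approach above the weight.

Request:
move_arm(
  commands=[
    [[2.4, -3.7, 0], [0, 0, 0], 0.75],
    [[2.4, -3.7, 0], [0, 0, 0], 0.75],
    [[2.4, -3.7, 0], [0, 0, 0], 0.75],
    [[2.4, -3.7, 0], [0, 0, 0], 0.75],
    [[2.4, -3.7, 0], [0, 0, 0], 0.75],
    [[2.4, -3.7, 0], [0, 0, 0], 0.75],
    [[2.4, -3.7, 0], [0, 0, 2], 0.75],
    [[2.4, -3.7, 0], [0, 0, 2], 0.75],
    [[2.4, -3.7, -1], [0, 0, 2], 0.75],
    [[2.4, -3.7, -1], [0, 0, 2], 0.75],
  ],
)

```text
t: 1.1
eef_pos: [466.0, 211.4, 194.5]
tcp_rot: [3.141, 0.0, 2.914]
ft_force: [0.9, 0.1, 0.5]
opening: 0.748
grip_force: 0.0
```

Request:
move_arm(
  commands=[
    [[2.2, -3.7, -1], [0, 0, 0], 0.75],
    [[2.2, -3.7, -1], [0, 0, 0], 0.75],
    [[0, 0, -2], [0, 0, 0], 0.75],
    [[0, 0, 0], [0, 0, 0], 0.75],
    [[0, 0, 0], [0, 0, 0], 0.75],
  ],
)

```text
t: 1.6
eef_pos: [509.0, 139.2, 154.7]
tcp_rot: [-3.141, -0.001, 2.913]
ft_force: [-0.3, 0.7, -0.9]
opening: 0.752
grip_force: 0.0
```

```bash
python3 - <<'E'
from h import *
s=state();print(s["t"],s["eef_pos"],s["tcp_rot"],s["opening"]);c=camera_info("wrist");cv2.imwrite("pics/w1.png",read_camera("wrist"))
print(np.array(c["K"]).round(1).tolist(),np.array(c["cam_to_world"]).round(3).tolist())
print(ray("top",216.6,228.5,20),ray("top",219,218.1,20),proj("wrist",ray("top",216.6,228.5,20)))
E
```

```text
1.6 [508.9616236  139.24820366 154.70400271] [-3.14134977e+00 -1.11199125e-03  2.91256162e+00] 0.7515036167081368
[[342.3, 0.0, 314.3], [0.0, 342.3, 202.5], [0.0, 0.0, 1.0]] [[0.226, 0.938, 0.261, 434.883], [0.974, -0.218, -0.06, 156.959], [0.0, 0.268, -0.963, 324.924], [0.0, 0.0, 0.0, 1.0]]
[507.4 138.9  20. ] [530.2 133.7  20. ] [312.4 191.5]
```

View pics/w1.png

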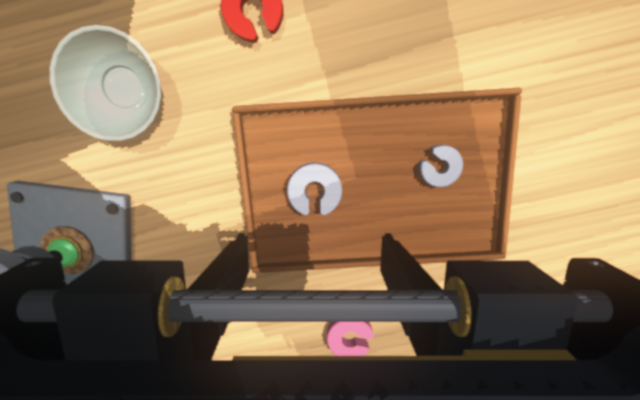

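The wrist view shows the big weight at (315,190) with its slot pointing straight down to (315,215), square to the fingers. The fingers and tray walls are clear.

```bash
python3 - <<'E'
from h import *
im=cv2.imread("pics/w1.png");g=im[150:230,275:355].astype(int)
m=((g.min(2)>120)&(g.max(2)-g.min(2)<45)).astype(np.uint8)
c,_=cv2.findContours(m,0,2);c=max(c,key=cv2.contourArea);h=cv2.convexHull(c)
(e,ax,an)=cv2.fitEllipse(h);u,v=e[0]+275,e[1]+150;print(u,v,ax)
print(ray("wrist",u,v,20),ray("wrist",315,190,20),ray("wrist",315.3,215,20))
E
```

```text
314.3107604980469 189.52686309814453 (54.14788055419922, 54.7732048034668)
[506. 141.  20.] [506.5 141.5  20. ] [530.  136.4  20. ]
```

Request:
move_arm(
  commands=[
    [[-0.2, 0.1, -3], [0, 0, 0], 0.75],
    [[0, 0, -3.5], [0, 0, 0], 0.75],
    [[0, 0, -3.5], [0, 0, 0], 0.75],
    [[0, 0, -2.5], [0, 0, 0], 0.75],
    [[0, 0, -1.2], [0, 0, 0], 0.75],
    [[0, 0, -0.7], [0, 0, 0], 0.75],
    [[0, 0, 0], [0, 0, 0], 0.75],
    [[0, 0, 0], [0, 0, 0], 0.75],
  ],
)

```text
t: 2.45
eef_pos: [507.8, 140.3, 11.7]
tcp_rot: [3.141, 0.002, 2.913]
ft_force: [-0.0, -0.1, 0.5]
opening: 0.755
grip_force: 0.0
```

Request:
move_arm(
  commands=[
    [[0, 0, 0], [0, 0, 0], 0.6],
    [[0, 0, 0], [0, 0, 0], 0.5],
    [[0, 0, 0], [0, 0, 0], 0.45],
    [[0, 0, 0], [0, 0, 0], 0.3],
    [[0, 0, 0], [0, 0, 0], 0.3],
    [[0, 0, 0], [0, 0, 0], 0.3],
  ],
)

```text
t: 3.05
eef_pos: [507.5, 140.0, 11.0]
tcp_rot: [3.141, 0.0, 2.912]
ft_force: [0.4, -0.3, 6.1]
opening: 0.521
grip_force: 30.0
```

Request:
move_arm(
  commands=[
    [[0, 0, 1], [0, 0, 0], 0.3],
    [[0, 0, 3], [0, 0, 0], 0.3],
    [[0, 0, 4], [0, 0, 0], 0.3],
    [[0, 0, 4], [0, 0, 0], 0.3],
    [[0, 0, 4], [0, 0, 0], 0.3],
    [[0, 0, 1.5], [0, 0, 0], 0.3],
    [[0, 0, 0], [0, 0, 0], 0.3],
    [[0, 0, 0], [0, 0, 0], 0.3],
  ],
)

```text
t: 3.85
eef_pos: [506.8, 139.9, 185.3]
tcp_rot: [-3.141, -0.0, 2.912]
ft_force: [-0.2, -0.4, -1.8]
opening: 0.516
grip_force: 30.0
```

```bash
python3 - <<'E'
from h import *
s=state();print(s["t"],s["eef_pos"],s["ft_force"],s["opening"],s["moment"])
a=read_camera("wrist")
c=ray("top",331.6,223.4,106);k=ray("top",335.25,221.25,151);m=ray("top",335,207.5,106)
print(c,k,m,np.degrees(np.arctan2(m[1]-c[1],m[0]-c[0])))
b=read_camera("top");cv2.imwrite("pics/t2.png",b);cv2.imwrite("pics/w2.png",a)
E
```

```text
3.85 [506.82192386 139.90525954 185.27557999] [-0.1503094  -0.38129511 -1.80229245] 0.5161024594421436 [-0.00968756  0.02490117  0.05396796]
[ 510.  -109.1  106. ] [ 511.8 -113.2  151. ] [ 542.3 -116.8  106. ] -13.408484298959335
```

View pics/w2.png

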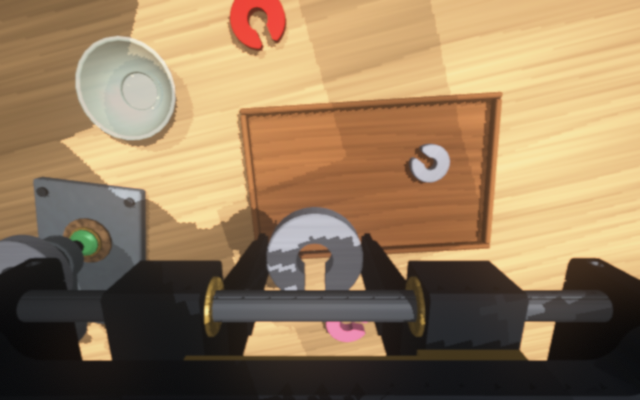

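The weight is held level (Fz gives about 0.18 kg) and its slot points down in the image. Next I carry it over and turn it half round on the way, stopping short of the press where the wrist camera can see the knob.

Request:
move_arm(
  commands=[
    [[-0.3, -1.2, 0], [0, 0, -8.5], 0.3],
    [[-0.3, -1.2, 0], [0, 0, -8.5], 0.3],
    [[-0.3, -1.2, 0], [0, 0, -8.5], 0.3],
    [[-0.3, -1.2, 0], [0, 0, -8.5], 0.3],
    [[-0.3, -1.2, 0], [0, 0, -8.5], 0.3],
    [[-0.3, -1.2, 0], [0, 0, -8.5], 0.3],
    [[-0.3, -1.2, 0], [0, 0, -8.5], 0.3],
    [[-0.3, -1.2, 0], [0, 0, -8.5], 0.3],
    [[-0.3, -1.2, 0], [0, 0, -8.5], 0.3],
    [[-0.3, -1.2, 0], [0, 0, -8.5], 0.3],
  ],
)

```text
t: 4.95
eef_pos: [476.7, 19.5, 184.4]
tcp_rot: [-3.139, 0.0, 1.423]
ft_force: [0.3, 0.8, -1.6]
opening: 0.517
grip_force: 30.0
```

Request:
move_arm(
  commands=[
    [[-0.3, -1.2, 0], [0, 0, -8.5], 0.3],
    [[-0.3, -1.2, 0], [0, 0, -8.5], 0.3],
    [[-0.3, -1.2, 0], [0, 0, -8.5], 0.3],
    [[-0.3, -1.2, 0], [0, 0, -8.5], 0.3],
    [[-0.3, -1.2, 0], [0, 0, -8.5], 0.3],
    [[-0.3, -1.2, 0], [0, 0, -8.5], 0.3],
    [[-0.3, -1.2, 0], [0, 0, -8.5], 0.3],
    [[-0.3, -1.2, 0], [0, 0, -8.5], 0.3],
    [[-0.3, -1.2, 0], [0, 0, -8.5], 0.3],
    [[-0.3, -1.2, 0], [0, 0, -8.5], 0.3],
  ],
)

```text
t: 5.95
eef_pos: [446.7, -100.3, 184.4]
tcp_rot: [-3.141, 0.002, -0.061]
ft_force: [0.8, 0.4, -1.1]
opening: 0.522
grip_force: 30.0
```

Request:
move_arm(
  commands=[
    [[0, 0, 0], [0, 0, -8.5], 0.3],
    [[0, 0, 0], [0, 0, 0], 0.3],
    [[0, 0, 0], [0, 0, 0], 0.3],
  ],
)

```text
t: 6.25
eef_pos: [447.0, -99.8, 184.9]
tcp_rot: [-3.141, 0.002, -0.199]
ft_force: [-0.2, 0.4, -2.2]
opening: 0.518
grip_force: 30.0
```

```bash
python3 - <<'E'
from h import *
s=state();print(s["t"],s["eef_pos"],s["tcp_rot"],s["joints"].round(2),s["ft_force"],s["opening"])
c=camera_info("wrist");a=read_camera("wrist");np.savez("w3.npz",K=c["K"],T=c["cam_to_world"])
cv2.imwrite("pics/w3.png",a);print(proj("wrist",[511.8,-113.2,151],c), proj("wrist",[510,-109,106],c),proj("wrist",np.array(s["eef_pos"])+[0,0,9],c))
E
```

```text
6.25 [447.02323178 -99.84768626 184.91557237] [-3.14139672e+00  1.60376537e-03 -1.98565486e-01] [-0.36  0.3   1.99 -0.    0.86  1.41] [-0.24616083  0.40717895 -2.20253871] 0.5178075675333077
[315.7 123.2] [310.2 123.8] [315.1 259.5]
```

View pics/w3.png

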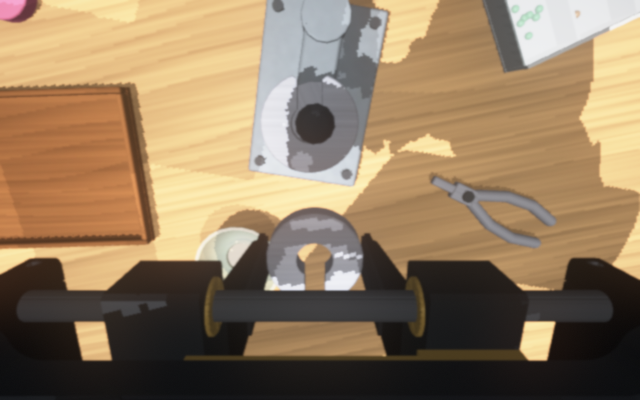

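The wrist view shows the knob at (315,123) within a pixel of the prediction, and the held weight's slot at about (315,265). The slot faces the robot, opposite the lower weight's slot. I'll refine both by fitting, then go round.

```bash
python3 - <<'E'
from h import *
d=np.load("w3.npz");c=dict(K=d["K"],cam_to_world=d["T"])
for f,(u0,v0),i,n in [("w3",(315,123),c,"wrist"),("t2",(335,221),None,"top"),("top0",(335,221),None,"top")]:
    r=30 if n=="wrist" else 9
    g=cv2.imread(f"pics/{f}.png")[v0-r:v0+r+1,u0-r:u0+r+1].max(2)
    m=(g<60).astype(np.uint8);cs,_=cv2.findContours(m,0,1);k=max(cs,key=cv2.contourArea)
    (x,y),rad=cv2.minEnclosingCircle(k);M=cv2.moments(m*1,True);mx,my=M["m10"]/M["m00"],M["m01"]/M["m00"]
    print(f,x+u0-r,y+v0-r,rad,mx+u0-r,my+v0-r,ray(n,mx+u0-r,my+v0-r,151,i))
E
```

```text
w3 315.56122398376465 122.35714340209961 18.46224021911621 316.755125284738 121.19134396355352 [ 512.8 -114.   151. ]
t2 334.68823528289795 220.42941188812256 5.901182174682617 334.646017699115 220.53097345132744 [ 513.3 -112.   151. ]
top0 334.68181800842285 220.5 5.876583576202393 334.83653846153845 220.7403846153846 [ 512.8 -112.4  151. ]
```

Request:
move_arm(
  commands=[
    [[0.6, 0, 1], [0, 0, 0], 0.3],
    [[1.4, -0.3, 0], [0, 0, 0], 0.3],
    [[1.4, -0.3, 0], [0, 0, 0], 0.3],
    [[1.4, -0.3, 0], [0, 0, 0], 0.3],
    [[1.4, -0.3, 0], [0, 0, 0], 0.3],
    [[1.4, -0.3, 0], [0, 0, 0], 0.3],
    [[1.4, -0.3, 0], [0, 0, 0], 0.3],
    [[1.4, -0.3, 0], [0, 0, 0], 0.3],
    [[1.0, -0.2, 0], [0, 0, 0], 0.3],
    [[0, 0, 0], [0, 0, 0], 0.3],
  ],
)

```text
t: 7.3
eef_pos: [562.0, -122.9, 195.2]
tcp_rot: [3.142, 0.0, -0.201]
ft_force: [-0.6, 0.1, -2.5]
opening: 0.52
grip_force: 30.0
```

Request:
move_arm(
  commands=[
    [[0, 0, -2], [0, 0, 0], 0.3],
    [[0, 0, -2], [0, 0, 0], 0.3],
    [[0, 0, -1.5], [0, 0, 0], 0.3],
    [[0, 0, -1], [0, 0, 0], 0.3],
    [[0, 0, -0.5], [0, 0, 0], 0.3],
    [[0, 0, 0], [0, 0, 0], 0.3],
    [[0, 0, 0], [0, 0, 0], 0.3],
  ],
)

```text
t: 8.0
eef_pos: [561.5, -123.1, 126.2]
tcp_rot: [3.141, -0.001, -0.203]
ft_force: [-0.0, 0.6, -2.1]
opening: 0.518
grip_force: 30.0
```

```bash
python3 - <<'E'
from h import *
s=state();print(s["t"],s["eef_pos"],s["ft_force"])
a=read_camera("scene");b=read_camera("wrist");p=proj("scene",[530,-115,125]);print(p)
x,y=p.astype(int)
a=cv2.resize(a[y-40:y+40,x-40:x+40],None,fx=5,fy=5,interpolation=cv2.INTER_CUBIC)
cv2.imwrite("pics/s4.png",np.hstack([a,b[:,120:520]]))
E
```

```text
8.0 [ 561.50896357 -123.06559157  126.22761805] [-0.0038251   0.55186061 -2.10790465]
[316.9 164.9]
```

View pics/s4.png

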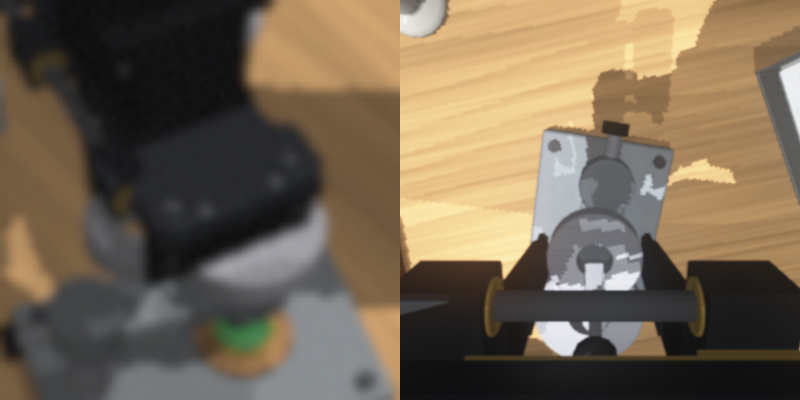

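The knob at (595,345) in the right panel lines up with the slot at (595,280). I'll advance towards it.

Request:
move_arm(
  commands=[
    [[-0.29, 0.06, -0.1], [0, 0, 0], 0.3],
    [[-0.29, 0.06, 0], [0, 0, 0], 0.3],
    [[-0.29, 0.06, 0], [0, 0, 0], 0.3],
    [[-0.29, 0.06, 0], [0, 0, 0], 0.3],
    [[-0.29, 0.06, 0], [0, 0, 0], 0.3],
    [[-0.29, 0.06, 0], [0, 0, 0], 0.3],
    [[0, 0, 0], [0, 0, 0], 0.3],
    [[0, 0, 0], [0, 0, 0], 0.3],
  ],
)

```text
t: 8.9
eef_pos: [543.9, -119.4, 124.7]
tcp_rot: [3.141, -0.0, -0.203]
ft_force: [-0.6, -0.8, -2.4]
opening: 0.521
grip_force: 30.0
```

Request:
move_arm(
  commands=[
    [[-0.1, 0.02, 0], [0, 0, 0], 0.3],
    [[-0.1, 0.02, 0], [0, 0, 0], 0.3],
    [[-0.1, 0.02, 0], [0, 0, 0], 0.3],
    [[-0.1, 0.02, 0], [0, 0, 0], 0.3],
    [[0, 0, 0], [0, 0, 0], 0.3],
    [[0, 0, 0], [0, 0, 0], 0.3],
  ],
)

```text
t: 9.5
eef_pos: [539.9, -118.6, 124.7]
tcp_rot: [3.141, -0.0, -0.203]
ft_force: [-0.2, 0.2, -2.4]
opening: 0.52
grip_force: 30.0
```

Request:
move_arm(
  commands=[
    [[-0.05, 0.01, 0], [0, 0, 0], 0.3],
    [[-0.05, 0.01, 0], [0, 0, 0], 0.3],
    [[-0.05, 0.01, 0], [0, 0, 0], 0.3],
    [[-0.05, 0.01, 0], [0, 0, 0], 0.3],
    [[0, 0, 0], [0, 0, 0], 0.3],
  ],
)

```text
t: 10.0
eef_pos: [537.8, -118.2, 124.7]
tcp_rot: [3.141, 0.0, -0.203]
ft_force: [0.4, 0.1, -1.9]
opening: 0.524
grip_force: 30.0
```

Request:
move_arm(
  commands=[
    [[-0.05, 0.01, 0], [0, 0, 0], 0.3],
    [[-0.05, 0.01, 0], [0, 0, 0], 0.3],
    [[-0.05, 0.01, 0], [0, 0, 0], 0.3],
    [[-0.05, 0.01, 0], [0, 0, 0], 0.3],
    [[0, 0, 0], [0, 0, 0], 0.3],
  ],
)

```text
t: 10.5
eef_pos: [535.8, -117.8, 124.7]
tcp_rot: [3.142, 0.0, -0.203]
ft_force: [1.3, 0.8, -2.3]
opening: 0.522
grip_force: 30.0
```

Request:
move_arm(
  commands=[
    [[-0.05, 0.01, 0], [0, 0, 0], 0.3],
    [[-0.05, 0.01, 0], [0, 0, 0], 0.3],
    [[-0.05, 0.01, 0], [0, 0, 0], 0.3],
    [[-0.05, 0.01, 0], [0, 0, 0], 0.3],
    [[0, 0, 0], [0, 0, 0], 0.3],
  ],
)

```text
t: 11.0
eef_pos: [533.9, -117.4, 124.7]
tcp_rot: [3.141, -0.0, -0.203]
ft_force: [-0.5, 0.5, -1.6]
opening: 0.522
grip_force: 30.0
```

Request:
move_arm(
  commands=[
    [[-0.05, 0.01, 0], [0, 0, 0], 0.3],
    [[-0.05, 0.01, 0], [0, 0, 0], 0.3],
    [[-0.05, 0.01, 0], [0, 0, 0], 0.3],
    [[-0.05, 0.01, 0], [0, 0, 0], 0.3],
    [[0, 0, 0], [0, 0, 0], 0.3],
  ],
)

```text
t: 11.5
eef_pos: [531.8, -117.0, 124.7]
tcp_rot: [3.141, 0.0, -0.203]
ft_force: [-0.1, -0.2, -2.4]
opening: 0.517
grip_force: 30.0
```

Request:
move_arm(
  commands=[
    [[-0.05, 0.01, 0], [0, 0, 0], 0.3],
    [[-0.05, 0.01, 0], [0, 0, 0], 0.3],
    [[-0.05, 0.01, 0], [0, 0, 0], 0.3],
    [[-0.05, 0.01, 0], [0, 0, 0], 0.3],
    [[-0.05, 0.01, 0], [0, 0, 0], 0.3],
    [[-0.05, 0.01, 0], [0, 0, 0], 0.3],
    [[0, 0, 0], [0, 0, 0], 0.3],
  ],
)

```text
t: 12.2
eef_pos: [528.8, -116.4, 124.7]
tcp_rot: [3.142, 0.0, -0.203]
ft_force: [0.0, -1.0, -2.0]
opening: 0.519
grip_force: 30.0
```

Request:
move_arm(
  commands=[
    [[-0.05, 0.01, 0], [0, 0, 0], 0.3],
    [[-0.05, 0.01, 0], [0, 0, 0], 0.3],
    [[-0.05, 0.01, 0], [0, 0, 0], 0.3],
    [[-0.05, 0.01, 0], [0, 0, 0], 0.3],
    [[-0.05, 0.01, 0], [0, 0, 0], 0.3],
    [[-0.05, 0.01, 0], [0, 0, 0], 0.3],
    [[0, 0, 0], [0, 0, 0], 0.3],
  ],
)

```text
t: 12.9
eef_pos: [525.8, -115.8, 124.7]
tcp_rot: [3.142, -0.0, -0.203]
ft_force: [-1.0, 0.1, -1.4]
opening: 0.52
grip_force: 30.0
```

Request:
move_arm(
  commands=[
    [[-0.05, 0.01, 0], [0, 0, 0], 0.3],
    [[-0.05, 0.01, 0], [0, 0, 0], 0.3],
    [[-0.05, 0.01, 0], [0, 0, 0], 0.3],
    [[-0.05, 0.01, 0], [0, 0, 0], 0.3],
    [[-0.05, 0.01, 0], [0, 0, 0], 0.3],
    [[-0.05, 0.01, 0], [0, 0, 0], 0.3],
    [[0, 0, 0], [0, 0, 0], 0.3],
  ],
)

```text
t: 13.6
eef_pos: [522.8, -115.2, 124.7]
tcp_rot: [3.142, 0.0, -0.203]
ft_force: [0.4, -0.0, -2.2]
opening: 0.518
grip_force: 30.0
```

Request:
move_arm(
  commands=[
    [[-0.1, 0.02, 0], [0, 0, 0], 0.3],
    [[-0.1, 0.02, 0], [0, 0, 0], 0.3],
    [[-0.1, 0.02, 0], [0, 0, 0], 0.3],
    [[-0.1, 0.02, 0], [0, 0, 0], 0.3],
    [[-0.1, 0.02, 0], [0, 0, 0], 0.3],
    [[0, 0, 0], [0, 0, 0], 0.3],
  ],
)

```text
t: 14.2
eef_pos: [517.8, -114.2, 124.7]
tcp_rot: [3.142, 0.0, -0.203]
ft_force: [0.2, 0.6, -2.5]
opening: 0.519
grip_force: 30.0
```

Request:
move_arm(
  commands=[
    [[-0.1, 0.02, 0], [0, 0, 0], 0.3],
    [[-0.1, 0.02, 0], [0, 0, 0], 0.3],
    [[-0.1, 0.02, 0], [0, 0, 0], 0.3],
    [[-0.1, 0.02, 0], [0, 0, 0], 0.3],
    [[-0.1, 0.02, 0], [0, 0, 0], 0.3],
    [[0, 0, 0], [0, 0, 0], 0.3],
  ],
)

```text
t: 14.8
eef_pos: [512.7, -113.2, 124.7]
tcp_rot: [3.142, 0.0, -0.203]
ft_force: [-0.2, 0.1, -2.0]
opening: 0.521
grip_force: 30.0
```

Request:
move_arm(
  commands=[
    [[0, 0, -0.1], [0, 0, 0], 0.3],
    [[0, 0, -0.1], [0, 0, 0], 0.3],
    [[0, 0, -0.1], [0, 0, 0], 0.3],
    [[0, 0, -0.1], [0, 0, 0], 0.3],
    [[0, 0, 0], [0, 0, 0], 0.3],
  ],
)

```text
t: 15.3
eef_pos: [512.8, -113.2, 120.5]
tcp_rot: [3.142, 0.0, -0.203]
ft_force: [0.0, -0.2, -2.4]
opening: 0.517
grip_force: 30.0
```

Request:
move_arm(
  commands=[
    [[0, 0, -0.03], [0, 0, 0], 0.3],
    [[0, 0, -0.03], [0, 0, 0], 0.3],
    [[0, 0, -0.03], [0, 0, 0], 0.3],
    [[0, 0, 0], [0, 0, 0], 0.3],
  ],
)

```text
t: 15.7
eef_pos: [512.9, -113.2, 119.7]
tcp_rot: [3.142, 0.0, -0.203]
ft_force: [0.4, -0.0, -2.2]
opening: 0.517
grip_force: 30.0
```

Request:
move_arm(
  commands=[
    [[0, 0, -0.02], [0, 0, 0], 0.3],
    [[0, 0, -0.02], [0, 0, 0], 0.3],
    [[0, 0, 0], [0, 0, 0], 0.3],
  ],
)

```text
t: 16.0
eef_pos: [512.9, -113.2, 119.3]
tcp_rot: [3.142, 0.0, -0.203]
ft_force: [-0.3, -0.0, -1.7]
opening: 0.519
grip_force: 30.0
```

Request:
move_arm(
  commands=[
    [[0, 0, -0.02], [0, 0, 0], 0.3],
    [[0, 0, -0.02], [0, 0, 0], 0.3],
    [[0, 0, 0], [0, 0, 0], 0.3],
  ],
)

```text
t: 16.3
eef_pos: [512.9, -113.2, 118.9]
tcp_rot: [3.142, 0.0, -0.203]
ft_force: [0.5, 0.0, -0.5]
opening: 0.516
grip_force: 30.0
```

Request:
move_arm(
  commands=[
    [[0, 0, -0.02], [0, 0, 0], 0.3],
    [[0, 0, 0], [0, 0, 0], 0.3],
  ],
)

```text
t: 16.5
eef_pos: [512.9, -113.2, 118.7]
tcp_rot: [3.141, 0.0, -0.203]
ft_force: [-0.5, 0.4, -1.4]
opening: 0.515
grip_force: 30.0
```

Request:
move_arm(
  commands=[
    [[0, 0, -0.02], [0, 0, 0], 0.3],
    [[0, 0, 0], [0, 0, 0], 0.3],
  ],
)

```text
t: 16.7
eef_pos: [512.9, -113.2, 118.5]
tcp_rot: [3.142, 0.0, -0.203]
ft_force: [-0.6, 0.1, -1.4]
opening: 0.519
grip_force: 30.0
```

Request:
move_arm(
  commands=[
    [[0, 0, -0.02], [0, 0, 0], 0.3],
    [[0, 0, 0], [0, 0, 0], 0.3],
  ],
)

```text
t: 16.9
eef_pos: [512.9, -113.2, 118.3]
tcp_rot: [3.142, 0.0, -0.203]
ft_force: [-0.8, 0.4, -1.1]
opening: 0.52
grip_force: 30.0
```

Request:
move_arm(
  commands=[
    [[0, 0, -0.02], [0, 0, 0], 0.3],
    [[0, 0, 0], [0, 0, 0], 0.3],
  ],
)

```text
t: 17.1
eef_pos: [512.9, -113.2, 118.1]
tcp_rot: [3.142, 0.0, -0.203]
ft_force: [-0.6, -0.1, -1.3]
opening: 0.517
grip_force: 30.0
```

Request:
move_arm(
  commands=[
    [[0, 0, -0.02], [0, 0, 0], 0.3],
    [[0, 0, 0], [0, 0, 0], 0.3],
  ],
)

```text
t: 17.3
eef_pos: [512.9, -113.2, 117.9]
tcp_rot: [3.142, 0.0, -0.203]
ft_force: [-0.2, 1.5, -1.7]
opening: 0.521
grip_force: 30.0
```

Request:
move_arm(
  commands=[
    [[0, 0, -0.03], [0, 0, 0], 0.3],
    [[0, 0, -0.03], [0, 0, 0], 0.3],
    [[0, 0, 0], [0, 0, 0], 0.3],
  ],
)

```text
t: 17.6
eef_pos: [512.9, -113.2, 117.3]
tcp_rot: [3.142, 0.0, -0.203]
ft_force: [-0.0, 0.2, -2.8]
opening: 0.518
grip_force: 30.0
```

Request:
move_arm(
  commands=[
    [[0, 0, -0.03], [0, 0, 0], 0.3],
    [[0, 0, -0.03], [0, 0, 0], 0.3],
    [[0, 0, 0], [0, 0, 0], 0.3],
  ],
)

```text
t: 17.9
eef_pos: [512.9, -113.2, 116.7]
tcp_rot: [3.141, 0.0, -0.203]
ft_force: [1.0, 0.1, -2.1]
opening: 0.522
grip_force: 30.0
```

Request:
move_arm(
  commands=[
    [[0, 0, -0.03], [0, 0, 0], 0.3],
    [[0, 0, -0.03], [0, 0, 0], 0.3],
    [[0, 0, 0], [0, 0, 0], 0.3],
  ],
)

```text
t: 18.2
eef_pos: [512.9, -113.2, 116.1]
tcp_rot: [3.142, 0.0, -0.203]
ft_force: [0.6, 0.4, -2.0]
opening: 0.521
grip_force: 30.0
```

The weight is past the shoulder without contact. I'll go on down to the lower weight.

Request:
move_arm(
  commands=[
    [[0, 0, -0.04], [0, 0, 0], 0.3],
    [[0, 0, -0.04], [0, 0, 0], 0.3],
    [[0, 0, -0.04], [0, 0, 0], 0.3],
    [[0, 0, -0.04], [0, 0, 0], 0.3],
    [[0, 0, 0], [0, 0, 0], 0.3],
  ],
)

```text
t: 18.7
eef_pos: [512.9, -113.2, 114.5]
tcp_rot: [3.142, 0.0, -0.203]
ft_force: [-0.5, -0.1, -1.3]
opening: 0.522
grip_force: 30.0
```

Request:
move_arm(
  commands=[
    [[0, 0, -0.04], [0, 0, 0], 0.3],
    [[0, 0, -0.04], [0, 0, 0], 0.3],
    [[0, 0, -0.04], [0, 0, 0], 0.3],
    [[0, 0, -0.04], [0, 0, 0], 0.3],
    [[0, 0, 0], [0, 0, 0], 0.3],
  ],
)

```text
t: 19.2
eef_pos: [512.9, -113.2, 112.9]
tcp_rot: [3.142, 0.0, -0.203]
ft_force: [-0.2, 0.5, -2.4]
opening: 0.521
grip_force: 30.0
```

Request:
move_arm(
  commands=[
    [[0, 0, -0.03], [0, 0, 0], 0.3],
    [[0, 0, -0.03], [0, 0, 0], 0.3],
    [[0, 0, -0.02], [0, 0, 0], 0.3],
    [[0, 0, 0], [0, 0, 0], 0.3],
  ],
)

```text
t: 19.6
eef_pos: [512.9, -113.2, 112.1]
tcp_rot: [3.142, 0.0, -0.203]
ft_force: [-0.8, -0.6, -1.1]
opening: 0.517
grip_force: 30.0
```

Request:
move_arm(
  commands=[
    [[0, 0, -0.02], [0, 0, 0], 0.3],
    [[0, 0, -0.02], [0, 0, 0], 0.3],
    [[0, 0, 0], [0, 0, 0], 0.3],
  ],
)

```text
t: 19.9
eef_pos: [512.9, -113.2, 111.7]
tcp_rot: [3.141, 0.0, -0.203]
ft_force: [-0.1, 0.0, -1.8]
opening: 0.517
grip_force: 30.0
```

Request:
move_arm(
  commands=[
    [[0, 0, -0.02], [0, 0, 0], 0.3],
    [[0, 0, 0], [0, 0, 0], 0.3],
  ],
)

```text
t: 20.1
eef_pos: [512.9, -113.2, 111.5]
tcp_rot: [3.141, 0.0, -0.203]
ft_force: [-0.5, 0.6, -1.8]
opening: 0.52
grip_force: 30.0
```

Request:
move_arm(
  commands=[
    [[0, 0, -0.02], [0, 0, 0], 0.3],
    [[0, 0, 0], [0, 0, 0], 0.3],
  ],
)

```text
t: 20.3
eef_pos: [512.9, -113.2, 111.3]
tcp_rot: [3.142, 0.0, -0.203]
ft_force: [-0.1, 0.2, -1.9]
opening: 0.522
grip_force: 30.0
```

Request:
move_arm(
  commands=[
    [[0, 0, -0.02], [0, 0, 0], 0.3],
    [[0, 0, 0], [0, 0, 0], 0.3],
  ],
)

```text
t: 20.5
eef_pos: [512.9, -113.2, 111.1]
tcp_rot: [3.142, 0.0, -0.203]
ft_force: [0.5, 0.7, -1.8]
opening: 0.522
grip_force: 30.0
```

Request:
move_arm(
  commands=[
    [[0, 0, -0.02], [0, 0, 0], 0.3],
    [[0, 0, 0], [0, 0, 0], 0.3],
  ],
)

```text
t: 20.7
eef_pos: [512.9, -113.2, 111.0]
tcp_rot: [3.141, -0.0, -0.203]
ft_force: [-0.1, -0.0, -1.4]
opening: 0.52
grip_force: 30.0
```

Request:
move_arm(
  commands=[
    [[0, 0, -0.01], [0, 0, 0], 0.3],
    [[0, 0, 0], [0, 0, 0], 0.3],
  ],
)

```text
t: 20.9
eef_pos: [512.9, -113.2, 111.0]
tcp_rot: [3.142, -0.0, -0.203]
ft_force: [0.8, -0.5, 1.0]
opening: 0.521
grip_force: 30.0
```

Fz rises at TCP z = 111.0, the expected seated height, so the weight is down. I'll release it.

Request:
move_arm(
  commands=[
    [[0, 0, 0], [0, 0, 0], 0.55],
    [[0, 0, 0], [0, 0, 0], 0.6],
    [[0, 0, 0], [0, 0, 0], 0.7],
    [[0, 0, 0], [0, 0, 0], 0.8],
    [[0, 0, 0], [0, 0, 0], 0.8],
  ],
)

```text
t: 21.4
eef_pos: [512.9, -113.2, 110.9]
tcp_rot: [3.141, -0.0, -0.203]
ft_force: [0.6, -0.4, -0.4]
opening: 0.774
grip_force: 0.0
```

Request:
move_arm(
  commands=[
    [[0, 0, 0.5], [0, 0, 0], 0.8],
    [[0, 0, 1], [0, 0, 0], 0.8],
    [[0, 0, 2], [0, 0, 0], 0.8],
    [[0, 0, 3], [0, 0, 0], 0.8],
    [[0, 0, 3], [0, 0, 0], 0.8],
    [[0, 0, 2], [0, 0, 0], 0.8],
    [[-3, 0, 0], [0, 0, 0], 0.8],
    [[-3, 0, 0], [0, 0, 0], 0.8],
    [[-3, 0, 0], [0, 0, 0], 0.8],
    [[0, 0, 0], [0, 0, 0], 0.8],
  ],
)

```text
t: 22.4
eef_pos: [420.2, -112.7, 226.8]
tcp_rot: [3.141, 0.0, -0.204]
ft_force: [0.4, -0.3, 0.4]
opening: 0.8
grip_force: 0.0
```

```bash
python3 - <<'E'
from h import *
s=state();print(s["t"],s["eef_pos"],s["ft_force"])
a=read_camera("scene");b=read_camera("wrist");x,y=proj("scene",[512,-113,110]).astype(int);u,v=proj("wrist",[512,-113,120]).astype(int);print(x,y,u,v)
f=lambda i,x,y,r:cv2.resize(i[max(y-r,0):max(y-r,0)+2*r,x-r:x+r],(400,400),interpolation=cv2.INTER_CUBIC)
cv2.imwrite("pics/f5.png",np.hstack([f(a,x,y,35),f(b,u,v,60)]))
E
```

```text
22.4 [ 420.20035399 -112.72972958  226.84035368] [ 0.41062016 -0.32734091  0.37869076]
323 165 291 91
```

View pics/f5.png

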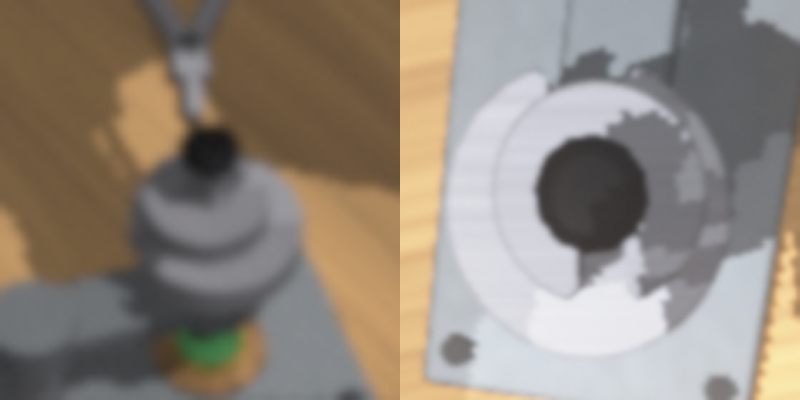

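The left panel shows the big weight lying flat on the lower one under the knob at (210,150). In the right panel its slot opens downwards at about (605,290), opposite the lower slot at about (590,75). The robot is clear.

```bash
python3 -c "
from cell import env;print(env.job_done())"
```

```text
the job is handed in; nothing more can be done
None
```

I seated the big weight flat on the lower weight round the stem, its slot opposite the lower slot, released it with the robot clear at about 22 s, and handed the job in; no verdict was returned.

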